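Counter-hold the rack bolt behind the shaker bracket

TASK

The bolt that clamps the vial rack to the shaker's bracket has worked loose and I am going to tighten its nut from the rack side. First press shut the caps that were left open on the vials, so nothing falls into the samples; then reach down into the narrow gap between the bracket and the control case, grip the hidden bolt head firmly without spinning it round, and finish still holding it so that it cannot turn. Keep the vials in their wells with all four caps fully shut, and leave the spanner, the bottle and the dish where they are.

Things in the scene. Friction and masses are not known exactly. Their poses are not given: they have to be found in the camera images.
- shaker: white bench shaker, fixed, 270 x 262 mm; from -y to +y it carries: vial rack, upright steel bracket, gap, control case. Origin at bench level straight below the bolt, on the bracket's face towards the gap; z up, x along the bracket, y along the bolt towards the case. Case: y 42 to 154 mm, 250 mm long, top 136 mm above the bench, a low knob on it to 149 mm at y 100
- gap (a point): centre of the gap's mouth between bracket and control case, 136 mm above the bench, axes as the shaker. The gap is 42 mm wide (y -21 to 21 from here), open at the top and both x ends; floor 76 mm below this point, two 5 mm screw heads on it at x +-65 mm. Bracket: plate 170 mm wide, 6 mm thick, top level with this point; on its other side the rack's tab (6 mm) and the bolt's nut
- rack (a point): centre of the vial rack's top, 90 mm above the bench, axes as the shaker. Grey block 196 (x) x 70 (y) x 35 mm with four round wells 28 mm deep in a row at x -67.5, -22.5, 22.5, 67.5 mm. The bolt's nut (24 mm hexagon, not to be gripped) is at x 0, y +22 to +35, 20 mm above it
- bolt_head (a point): dark steel hexagon bolt head in the gap: 24 mm across flats (28 across corners), 10 mm thick along its axis; origin at its centre, 110 mm above the bench, 8 mm from the bracket's face (a 30 mm washer 3 mm thick between) and 34 mm from the case. Its y is the bolt axis, the shaker's y. Two flats face its own +x and -x: fingers closing along its x meet them square; turns with the bolt
- bolt (a joint): turn of the bolt about the shaker's +y in rad; 0: two flats upright, facing the shaker's +x and -x. Starts within +-0.25. It stays where it is left and turns at about 0.03 N m
- mouth_a (a point): centre of the mouth of vial a, a clear loose vial 30 mm in diameter, 58 mm tall, 2 mm wall, standing in a rack well with its mouth 120 mm above the bench. z up; the cap's hinge lies at 17.5 mm along -y of this frame, at mouth height, its axis along x
- cap_a (a joint): angle in rad of the white hinged cap on vial a: 0 shut (lying on the mouth, top 5 mm above it), 1.57 standing upright above the hinge, more: leaning out to -y. Disc 33 mm across, 5 mm thick, with a 14 mm wide thumb lip that ends 38.5 mm from the hinge. It stays where it is left and takes about 1 N at its middle to move. Two of the four start open at 1.3 to 1.9, two shut
- mouth_b (a point): centre of the mouth of vial b, a clear loose vial 30 mm in diameter, 58 mm tall, 2 mm wall, standing in a rack well with its mouth 120 mm above the bench. z up; the cap's hinge lies at 17.5 mm along -y of this frame, at mouth height, its axis along x
- cap_b (a joint): angle in rad of the white hinged cap on vial b: 0 shut (lying on the mouth, top 5 mm above it), 1.57 standing upright above the hinge, more: leaning out to -y. Disc 33 mm across, 5 mm thick, with a 14 mm wide thumb lip that ends 38.5 mm from the hinge. It stays where it is left and takes about 1 N at its middle to move. Two of the four start open at 1.3 to 1.9, two shut
- mouth_c (a point): centre of the mouth of vial c, a clear loose vial 30 mm in diameter, 58 mm tall, 2 mm wall, standing in a rack well with its mouth 120 mm above the bench. z up; the cap's hinge lies at 17.5 mm along -y of this frame, at mouth height, its axis along x
- cap_c (a joint): angle in rad of the white hinged cap on vial c: 0 shut (lying on the mouth, top 5 mm above it), 1.57 standing upright above the hinge, more: leaning out to -y. Disc 33 mm across, 5 mm thick, with a 14 mm wide thumb lip that ends 38.5 mm from the hinge. It stays where it is left and takes about 1 N at its middle to move. Two of the four start open at 1.3 to 1.9, two shut
- mouth_d (a point): centre of the mouth of vial d, a clear loose vial 30 mm in diameter, 58 mm tall, 2 mm wall, standing in a rack well with its mouth 120 mm above the bench. z up; the cap's hinge lies at 17.5 mm along -y of this frame, at mouth height, its axis along x
- cap_d (a joint): angle in rad of the white hinged cap on vial d: 0 shut (lying on the mouth, top 5 mm above it), 1.57 standing upright above the hinge, more: leaning out to -y. Disc 33 mm across, 5 mm thick, with a 14 mm wide thumb lip that ends 38.5 mm from the hinge. It stays where it is left and takes about 1 N at its middle to move. Two of the four start open at 1.3 to 1.9, two shut
- spanner: open-ended spanner, 200 mm, lying on the bench beside the rack; leave it. Origin at its underside
- reagent: amber bottle, 62 mm across, 115 mm tall, standing beyond the control case; leave it. Origin at the centre of its underside
- dish: clear round lidded dish, 93 mm across, 16 mm tall, on the bench beyond the spanner; leave it. Origin at the centre of its underside

How it is judged (in metres and radians):
On the way, in this order (a step that is already met when the one before it is completed fails the run):
1. all four caps are shut (value of joint each of cap_a, cap_b, cap_c, cap_d below 0.1 rad), for 0.2 s.
2. the bolt head is gripped firmly between the fingers and is not turning (contact force between the fingers and bolt above 15 N and distance between the grasp point and bolt_head below 0.025 m and velocity of joint bolt between -0.03 and 0.03 rad/s and value of joint bolt between -0.6 and 0.6 rad), for 0.3 s.
At the end, for the whole second after the job is handed in: all caps shut (under 0.1 rad), vials upright (0.12 rad) and down in their wells (within 6 mm), bolt head gripped with over 15 N, grasp point within 25 mm of its centre, bolt turning slower than 0.03 rad/s and within 0.6 rad of flats upright (all of step 1 and all of step 2 and angle between each of mouth_a, mouth_b, mouth_c, mouth_d's own z axis and vertical below 0.12 rad and height (world z) of mouth_a between 0.114 and 0.126 m and height (world z) of mouth_b between 0.114 and 0.126 m and height (world z) of mouth_c between 0.114 and 0.126 m and height (world z) of mouth_d between 0.114 and 0.126 m); the arm keeps its last pose, push and grip.
It fails at once if the spanner, bottle or dish is moved more than 20 mm (distance of any of spanner, reagent, dish from where it was at the start of the episode above 0.02 m).
It fails at once if the bolt is spun more than 0.6 rad from the position with two flats upright (value of joint bolt above 0.6 rad or value of joint bolt below -0.6 rad).
It fails at once if a vial is pulled out of its well or tipped (angle between any of mouth_a, mouth_b, mouth_c, mouth_d's own z axis and vertical above 0.3 rad or height (world z) of any of mouth_a, mouth_b, mouth_c, mouth_d above 0.14 m).
It also fails if it takes over 51 s, if anything falls off the work surface, if the arm or the gripper's body presses on something with over 40 N, if the wrist force passes 120 N, or if a joint passes its speed limit or range.

ROBOT

A 6-joint arm with a two-finger parallel gripper is mounted at the origin on the work surface. World frame = base frame: x ahead of the robot, y to its left, z up, the work surface at z = 0. Lengths are in mm, angles in degrees, forces in N, time in s.
With the tool pointing down it reaches from about 350 to 850 mm from the base axis. Payload 8.1 kg.
Tool frame: the origin (TCP) lies midway between the tips of the shut fingers; the grasp point (between the pads) lies 19 mm behind it; z points along the fingers, y is the line along which they close (so a half turn about z gives the same grasp; the last joint's range is limited). The gripper opens to 85 mm and grips with 20 to 120 N. Pads are 22 mm wide; open, the fingers measure 114 mm over their backs; the gripper's body (76 mm by 85 mm) begins 54 mm behind the grasp point. The pads swing forward as they close: fully open they stand 13 mm farther back than shut.
Start: joints at [58.82, 7.471, 85.268, -0, 87.261, -4.893], TCP at [265.704, 537.965, 231.292] pointing down, gripper open.
Joint ranges: [-169.43, 169.43], [-51.17, 129.36], [1.28, 143.12], [-76.62, 256.62], [0, 156.53], [-152.29, 152.29]. Speed limits (degrees/s): [136.94, 136.94, 159.86, 180, 180, 180].

INTERFACE

Orientations are given as [roll, pitch, yaw] about the fixed x, y, z axes, in that order (R = Rz(yaw) Ry(pitch) Rx(roll)).
In Python, from bench import sense, snapshot, order, finder gives the robot as it stands.
- The arm moves only by the tool send_rows, never from a script. Its argument "steps" is a list of rows, each a list of 2 entries, a list of its own where there are three numbers: the shift along the world's x, y, z in units of 30 mm (1.0 is 30 mm), then the turn, a rotation vector about the world's x, y, z in rad. In form: [[[dx, dy, dz], [wx, wy, wz]], ...]. A call has 1 to 10 rows; each row is the pose to reach, as a shift and turn from the pose commanded when the call began; what a row does not reach only later rows make up. A row lasts 1/8 s, in which the tool goes at most 62.5 mm and 10.7 degrees, less where a joint would pass 70% of its speed; a pose out of reach is approached as far as the arm can. A call with a gripper value outside its range is refused whole. "fingers" is the closure, from 0 (fully open) to 1 (shut), set as the call begins (left out, the last holds). The fingers move at their own pace and stop on an object; "squeeze" is the grip in N (left out, the last holds). Time passes only in rows, so rows that repeat a pose let the fingers close. It gives the time, the measured TCP pose, the force, the opening and the grip force at its end, in the units of the state.
- sense(): the state, without advancing time (a new reading comes with each control period).
- snapshot(name): name is "side" or "top" or "wrist"; returns a dict with "img" (384x512x3 uint8, red, green, blue), "K" (3x3 intrinsics, pixels), "pose" (4x4, takes a point from camera to world coordinates). Camera axes: x right, y up, looking along -z (the intrinsics and any distortion apply to the point x, -y, -z); pixel columns grow to the right and rows downward; lengths in mm; the calibration is good to about 2 mm. The wrist camera is an equidistant fisheye: a pixel r from the principal point sees the ray r / f radians off the axis. A picture is of the moment at which its call begins. There is no depth.
- order.hand_in(): hands the job in; it is judged then, once.
Trained networks look in the newest picture that a camera, given by its name, has taken for a name from the list of things; names that differ only in an ending like _2 or _b are one class to them, and where a whole thing is asked for, a point or a joint stands for the part that bears it (a point fixed in the world has none). Each returns a list of dicts, best first, with "confidence" (0 to 1); they miss things now and then, are a little off and sometimes report something else, mostly with a low value. They report only what shows in the picture. A call takes as long as a camera call.
- finder.find_in(label, camera): "box" ([left, top, width, height] as shares, 0 to 1, of the picture: columns of its width, rows of its height, round what is visible of it).
- finder.trace(label, camera): "mask" (384x512 bool, what is visible of it) and "box" ([left, top, width, height] as shares, 0 to 1, of the picture: columns of its width, rows of its height, round what is visible of it).
- finder.pinpoint(label, camera): "at" ([column, row] as shares, 0 to 1, of the picture: columns of its width, rows of its height: a listed point, or the origin of a listed thing).
The state is a dict: "time": time; "joint_pos": joint angles; "qd": joint speeds; "joint_efforts": joint torques, N m; "tool_pos": TCP position; "tcp_rot": TCP orientation; "ft_force": force on the tool from outside, world axes, zero at the start; "wrist_torque": the same for the moment, N m; "finger_gap": finger opening in mm; "grip_force": force on a finger pad.
Only numpy, scipy, OpenCV 4.12 (cv2) and the standard library are available. Lean on these libraries where they do the work, as an engineer would, in place of code of your own. Each camera call takes 0.05 s, during which the arm holds its last target. There are 200 camera calls.

## Working session

There is one attempt and no reset: what is moved stays moved. The work goes in short steps, Python scripts to look and compute and a tool call to move; the robot and the scene stay as the last step left them, time stands still between calls to the robot, and variables do not carry over. Pictures are saved under pics/ and viewed, at most 10 in all, crops included, and the job is handed in when it is done.

Besides the shell and the picture viewer there is one more tool, called after "Call:" by a JSON object that holds its "op" and its "data". send_rows: Moves the arm, as the interface text tells. Its arguments: {"type":"object","properties":{"steps":{"type":"array"},"fingers":{"type":"number"},"squeeze":{"type":"number"}},"required":["steps"]}

```bash
mkdir -p pics; cat > h.py <<'E'
import numpy as np, cv2
from bench import sense, snapshot, order, finder
def ray(s,u,v):
    K=s["K"];P=np.array(s["pose"]);d=P[:3,:3]@np.array([(u-K[0][2])/K[0][0],-(v-K[1][2])/K[1][1],-1])
    return P[:3,3],d
def onz(s,u,v,z):
    o,d=ray(s,u,v);return o+d*(z-o[2])/d[2]
def proj(s,p):
    P=np.array(s["pose"]);c=P[:3,:3].T@(np.array(p)-P[:3,3]);K=s["K"]
    return K[0][0]*c[0]/-c[2]+K[0][2],K[1][1]*-c[1]/-c[2]+K[1][2]
def save(s,n): cv2.imwrite('pics/'+n,cv2.cvtColor(s["img"],cv2.COLOR_RGB2BGR))
E
python3 - <<'E'
from h import *
st=sense();print({k:np.round(v,2).tolist() for k,v in st.items()})
for c in("top","side"):
    s=snapshot(c);save(s,c+'0.png');print(c,np.round(s["pose"],2).tolist(),np.round(s["K"],1).tolist(), [k for k in s])
    for l,z in (("gap",136),("rack",90),("bolt_head",110),("mouth_a",120),("shaker",0),("reagent",0),("spanner",0),("dish",0)):
        for d in finder.pinpoint(l,c):
            if d["confidence"]<.2: continue
            u,v=d["at"][0]*512,d["at"][1]*384
            print(l,round(d["confidence"],2),round(u,1),round(v,1),np.round(onz(s,u,v,z),1))
E
```

```text
{'time': 0.0, 'joint_pos': [58.82, 7.51, 85.33, -0.0, 87.26, -4.89], 'qd': [0.1, -0.02, 0.01, 0.0, -0.04, -0.03], 'joint_efforts': [-0.0, -56.94, -50.06, -0.0, 0.01, 0.0], 'tool_pos': [265.46, 537.48, 230.25], 'tcp_rot': [-179.9, -0.01, 153.71], 'ft_force': [0.14, -0.35, -0.42], 'wrist_torque': [0.05, -0.04, 0.01], 'grip_force': 0.0, 'finger_gap': 84.92}
top [[-0.03, 0.98, -0.21, 429.31], [-1.0, -0.03, 0.01, 23.81], [0.01, 0.21, 0.98, 905.16], [0.0, 0.0, 0.0, 1.0]] [[397.8, 0.0, 257.7], [0.0, 397.8, 190.5], [0.0, 0.0, 1.0]] ['img', 'K', 'pose']
gap 0.87 298.8 192.3 [585.9 -67.  136. ]
rack 0.78 328.9 190.4 [ 597.4 -135.8   90. ]
bolt_head 0.41 326.5 187.0 [ 600.5 -127.4  110. ]
bolt_head 0.41 320.4 151.6 [ 676.5 -119.9  110. ]
mouth_a 0.95 335.1 190.9 [ 589.8 -142.3  120. ]
mouth_a 0.82 325.7 174.6 [ 624.2 -125.6  120. ]
mouth_a 0.77 340.8 213.5 [ 543.4 -150.3  120. ]
mouth_a 0.71 319.5 152.5 [ 671.5 -116.1  120. ]
shaker 0.66 300.6 201.0 [593. -86.   0.]
shaker 0.52 333.3 193.4 [ 608.5 -163.1    0. ]
reagent 0.87 212.2 221.3 [552.3 118.7   0. ]
spanner 0.64 365.3 185.0 [ 626.  -239.4    0. ]
dish 0.8 392.5 147.2 [ 716.3 -312.6    0. ]
side [[0.98, 0.15, -0.16, 413.9], [-0.22, 0.72, -0.66, -660.33], [0.01, 0.68, 0.73, 883.92], [0.0, 0.0, 0.0, 1.0]] [[433.6, 0.0, 253.3], [0.0, 433.6, 188.7], [0.0, 0.0, 1.0]] ['img', 'K', 'pose']
gap 0.75 267.3 212.0 [589.9 -63.  136. ]
rack 0.62 280.5 245.2 [ 606.3 -125.6   90. ]
bolt_head 0.54 305.7 228.2 [ 668.9 -106.3  110. ]
mouth_a 0.78 307.8 230.4 [ 668.4 -120.3  120. ]
mouth_a 0.77 254.2 248.7 [ 541.8 -142.7  120. ]
mouth_a 0.5 272.2 241.2 [ 584.1 -131.8  120. ]
mouth_a 0.49 292.3 230.0 [ 635.1 -112.   120. ]
shaker 0.62 271.2 253.8 [599.1 -84.8   0. ]
spanner 0.67 295.4 305.7 [ 617.6 -230.3    0. ]
dish 0.58 356.3 332.4 [ 726.8 -317.8    0. ]
```

```bash
python3 - <<'E'
import cv2
a=cv2.imread('pics/top0.png')[90:290,180:440];b=cv2.imread('pics/side0.png')[140:340,180:440]
cv2.imwrite('pics/c0.png',cv2.resize(a,None,fx=3,fy=3,interpolation=2));cv2.imwrite('pics/c1.png',cv2.resize(b,None,fx=3,fy=3,interpolation=2))
E
```

```text
(no output)
```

View pics/c0.png

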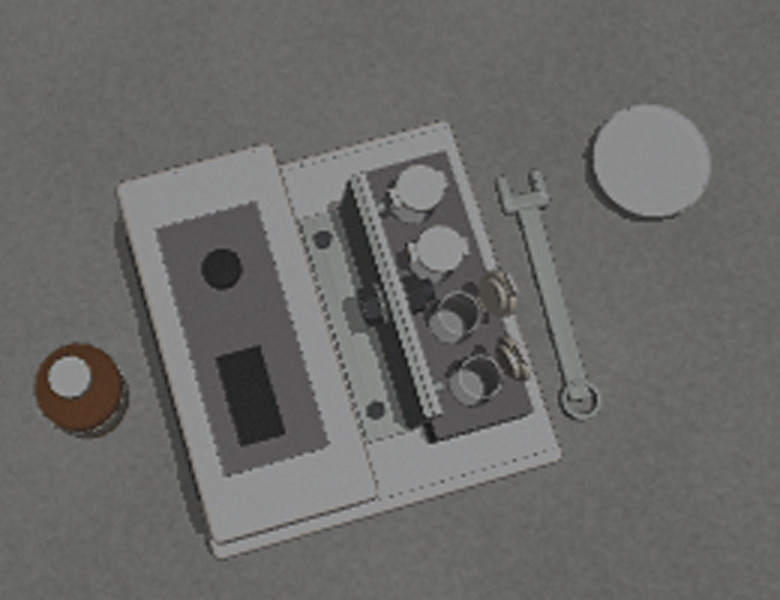

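View pics/c1.png

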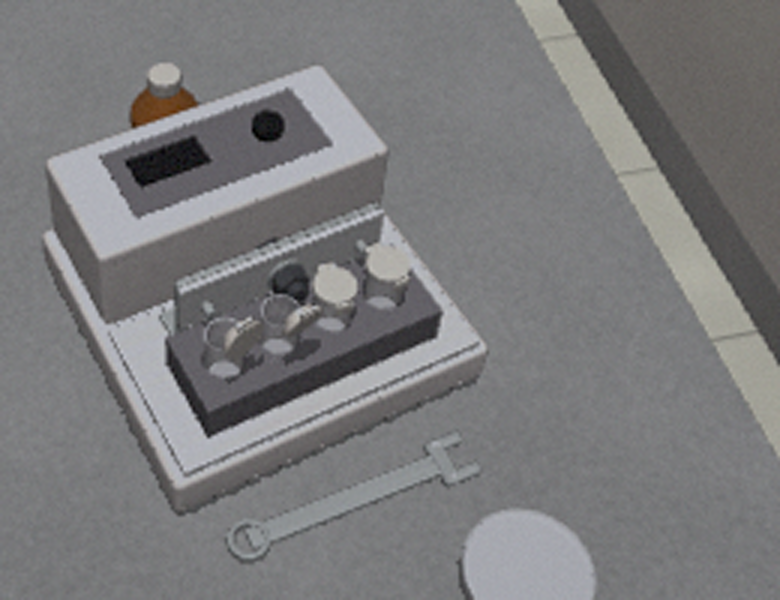

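```bash
python3 - <<'E'
from h import *
from scipy.optimize import least_squares
S={c:snapshot(c) for c in("top","side")}
L=[]
for c in S:
    for l,p in (("gap",(0,21,136)),("rack",(0,-47,90))):  # rack y refined below
        d=finder.pinpoint(l,c)[0]; L.append((c,l,p,np.array(d["at"])*[512,384]))
    ms=[np.array(d["at"])*[512,384] for d in finder.pinpoint("mouth_a",c)[:4]]
    ms.sort(key=lambda m:onz(S[c],m[0],m[1],120)[0])
    for m,x in zip(ms,(-67.5,-22.5,22.5,67.5)): L.append((c,'m',(x,None,120),m))
for x,y,u,v in((125,154,118,185),(125,42,270,146),(-125,42,378,497),(-125,154,216,540)): L.append(("top",'case',(x,y,136),np.array([u/3+180,v/3+90])))
for x,y,u,v in((125,154,318,66),(125,42,387,155),(-125,42,103,258),(-125,154,48,160)): L.append(("side",'case',(x,y,136),np.array([u/3+180,v/3+140])))
def W(q,p):
    y=p[1] if p[1] is not None else q[3]
    if p[2]==90: y=q[3]
    c,s=np.cos(q[2]),np.sin(q[2]);return [q[0]+c*p[0]-s*y,q[1]+s*p[0]+c*y,p[2]]
def f(q,cams=("top","side")): return np.concatenate([np.array(proj(S[c],W(q,p)))-m for c,l,p,m in L if c in cams])
for cams in (("top",),("side",),("top","side")):
    r=least_squares(f,[590,-90,.2,-47],args=(cams,),loss='soft_l1');print(cams,r.x,np.degrees(r.x[2]))
q=r.x
for (c,l,p,m),e in zip(L,f(q).reshape(-1,2)): print(c,l,p,e.round(1))
# cap tips
for c in S:
  for l in("cap_a","bolt_head"):
    for d in finder.trace(l,c): print(c,l,round(d["confidence"],2),(np.array(d["box"])*[512,384,512,384]).round(0),d["mask"].sum())
E
```

```text
('top',) [ 5.95080093e+02 -8.72544152e+01  2.53175645e-01 -4.59655161e+01] 14.505895910118978
('side',) [ 5.97089706e+02 -8.85744071e+01  2.59875695e-01 -4.51479265e+01] 14.889780537572054
('top', 'side') [ 5.96104243e+02 -8.75794314e+01  2.55749188e-01 -4.60036664e+01] 14.653349080275746
top gap (0, 21, 136) [-0.2  0.1]
top rack (0, -47, 90) [-3.1 -4.4]
top m (-67.5, None, 120) [1.  3.9]
top m (-22.5, None, 120) [ 0.8 -1.2]
top m (22.5, None, 120) [-2.1  2.5]
top m (67.5, None, 120) [2.9 0. ]
side gap (0, 21, 136) [-0.5  0.9]
side rack (0, -47, 90) [-0.7  0. ]
side m (-67.5, None, 120) [-2.8 -0.2]
side m (-22.5, None, 120) [-0.7 -0.6]
side m (22.5, None, 120) [0.8 3.6]
side m (67.5, None, 120) [ 3.5 -0.7]
top case (125, 154, 136) [-2.1 -1.5]
top case (125, 42, 136) [ 0.3 -3.5]
top case (-125, 42, 136) [ 2.3 -1.5]
top case (-125, 154, 136) [0.1 1.2]
side case (125, 154, 136) [ 0.4 -2.5]
side case (125, 42, 136) [ 1.4 -2.9]
side case (-125, 42, 136) [-1.3  0.8]
side case (-125, 154, 136) [-2.4 -0.6]
top cap_a 0.68 [317. 166.  23.  15.] 197
top cap_a 0.66 [325. 182.  27.  26.] 377
top cap_a 0.58 [307. 145.  20.  20.] 252
top cap_a 0.54 [342. 178.   8.  19.] 158
top cap_a 0.45 [310. 143.  19.  18.] 217
top bolt_head 0.54 [301. 184.   7.  16.] 108
side cap_a 0.64 [303. 221.  17.  14.] 165
side cap_a 0.52 [259. 247.   9.  15.] 133
side cap_a 0.45 [286. 226.  13.  17.] 177
side bolt_head 0.35 [248. 246.  22.  17.] 297
```

Call:
{"op": "send_rows", "data": {"steps": [[[2.5, -6, 0], [0, 0, -0.4]], [[2.5, -6, 0], [0, 0, -0.4]], [[5, -12, 0], [0, 0, -0.86]], [[5, -12, 0], [0, 0, -0.86]], [[5, -12, 0], [0, 0, -0.86]], [[7.5, -18, 0], [0, 0, -0.86]], [[7.5, -18, 0], [0, 0, -0.86]], [[7.5, -18, 0], [0, 0, -0.86]], [[7.5, -18, 0], [0, 0, -0.86]], [[7.5, -18, 0], [0, 0, -0.86]]], "fingers": 0.65}}

```text
time: 2.75
tool_pos: [491.4, -5.4, 231.4]
tcp_rot: [180.0, 0.0, 104.2]
ft_force: [-0.7, -0.1, 0.0]
finger_gap: 29.7
grip_force: 0.0
```

Call:
{"op": "send_rows", "data": {"steps": [[[3, -6.7, 0], [0, 0, 0]], [[3, -6.7, 0], [0, 0, 0]], [[3, -6.7, 0], [0, 0, 0]], [[3, -6.7, 0], [0, 0, 0]], [[3, -6.7, 0], [0, 0, 0]]]}}

```text
time: 3.38
tool_pos: [580.8, -205.4, 230.6]
tcp_rot: [-180.0, -0.0, 104.3]
ft_force: [-0.3, 0.2, 0.4]
finger_gap: 29.8
grip_force: 0.0
```

```bash
cat >> h.py <<'E'
Q=np.array([596.1,-87.6]);A=np.radians(14.65)
def toW(x,y,z): return np.array([Q[0]+np.cos(A)*x-np.sin(A)*y,Q[1]+np.sin(A)*x+np.cos(A)*y,z])
def toS(p): d=np.array(p)[:2]-Q;return np.array([np.cos(A)*d[0]+np.sin(A)*d[1],-np.sin(A)*d[0]+np.cos(A)*d[1],p[2]])
def wproj(s,p):
    P=np.array(s["pose"]);c=P[:3,:3].T@(np.array(p)-P[:3,3]);v=np.array([c[0],-c[1],-c[2]]);K=s["K"]
    t=np.arctan2(np.hypot(v[0],v[1]),v[2]);h=np.hypot(v[0],v[1]);return K[0][0]*t*v[0]/h+K[0][2],K[1][1]*t*v[1]/h+K[1][2]
def wray(s,u,v):
    K=s["K"];a=(u-K[0][2])/K[0][0];b=(v-K[1][2])/K[1][1];t=np.hypot(a,b);d=np.array([np.sin(t)*a/t,-np.sin(t)*b/t,-np.cos(t)])
    P=np.array(s["pose"]);return P[:3,3],P[:3,:3]@d
E
python3 - <<'E'
from h import *
s=snapshot("wrist");save(s,'w0.png');print(np.round(s["pose"],2),s["K"]);st=sense();print(st["tool_pos"],toS(st["tool_pos"]))
i=cv2.cvtColor(s["img"],4).copy()
for l,z in(("mouth_a",120),("bolt_head",110)):
  for d in finder.pinpoint(l,"wrist"):
    u,v=np.array(d["at"])*[512,384];o,r=wray(s,u,v);p=o+r*(z-o[2])/r[2];print(l,round(d["confidence"],2),u.round(),v.round(),toS(p).round(1))
for x in(-67.5,-22.5,22.5,67.5): cv2.drawMarker(i,tuple(int(t) for t in wproj(s,toW(x,-47,120))),(0,0,255),0,6)
cv2.drawMarker(i,tuple(int(t) for t in wproj(s,toW(0,8,124))),(0,255,0),0,6)
cv2.imwrite('pics/w0.png',cv2.resize(i,(768,576)))
E
```

```text
[[ 9.7000e-01 -2.3000e-01 -7.0000e-02  5.6138e+02]
 [ 2.5000e-01  9.3000e-01  2.9000e-01 -1.3248e+02]
 [ 0.0000e+00 -3.0000e-01  9.6000e-01  3.7346e+02]
 [ 0.0000e+00  0.0000e+00  0.0000e+00  1.0000e+00]] [[297.31863964   0.         254.721516  ]
 [  0.         297.31863964 195.5453285 ]
 [  0.           0.           1.        ]]
[ 580.56024606 -203.79016829  230.74243264] [ -44.42062927 -108.48247257  230.74243264]
mouth_a 0.96 377.0 124.0 [ 64.3 -46.5 120. ]
mouth_a 0.89 332.0 120.0 [ 22.1 -45.6 120. ]
mouth_a 0.86 281.0 121.0 [-22.5 -47.  120. ]
mouth_a 0.78 228.0 122.0 [-67.3 -47.3 120. ]
bolt_head 0.58 304.0 57.0 [ -1.2   9.9 110. ]
```

View pics/w0.png

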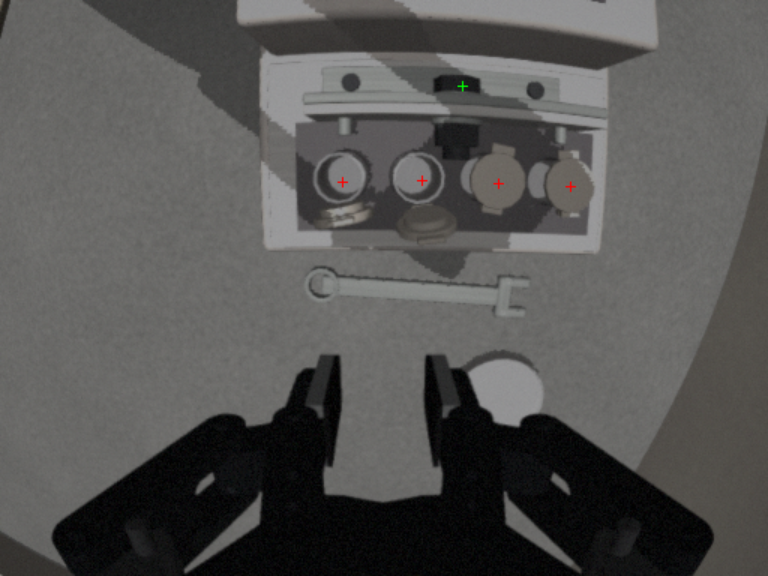

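Call:
{"op": "send_rows", "data": {"steps": [[[0, 0, -1.5], [0, 0, 0]], [[0, 0, -3.0], [0, 0, 0]], [[0, 0, -3.0], [0, 0, 0]], [[-0.1, 0.4, -3.0], [0, 0, 0]], [[-0.2, 0.8, -3.0], [0, 0, 0]], [[-0.3, 1.2, -3.0], [0, 0, 0]], [[-0.4, 1.6, -3.0], [0, 0, 0]], [[-0.53, 2.03, -3.0], [0, 0, 0]], [[-0.53, 2.03, -3.2], [0, 0, 0]], [[-0.53, 2.03, -3.4], [0, 0, 0]]]}}

```text
time: 4.78
tool_pos: [564.7, -142.0, 128.8]
tcp_rot: [-180.0, -0.0, 104.5]
ft_force: [-0.9, 0.4, 1.2]
finger_gap: 30.0
grip_force: 0.5
```

```bash
python3 - <<'E'
from h import *
s=snapshot("wrist");st=sense();print(toS(st["tool_pos"]),st["ft_force"])
i=cv2.cvtColor(s["img"],4)
cv2.imwrite('pics/w1.png',cv2.resize(i,(768,576)))
E
```

```text
[-44.64400167 -44.57556899 127.63966452] [-0.96247123  1.21645405  0.9427458 ]
```

View pics/w1.png

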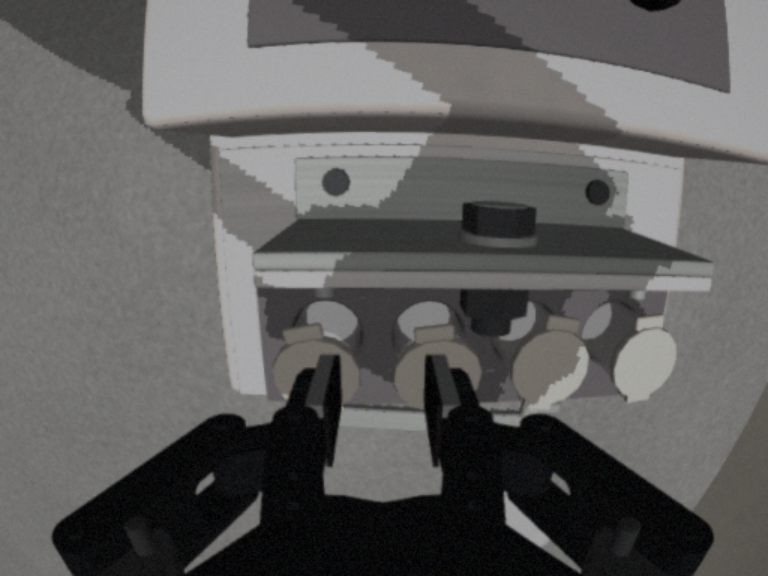

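Both caps are folded under the fingers and nearly shut. The bolt head shows at about (498,218) with a facet edge. Now pressing down gently.

Call:
{"op": "send_rows", "data": {"steps": [[[0, 0, -0.1], [0, 0, 0]], [[0, 0, -0.2], [0, 0, 0]], [[0, 0, -0.2], [0, 0, 0]], [[0, 0, -0.2], [0, 0, 0]]]}}

```text
time: 5.32
tool_pos: [565.4, -142.4, 124.6]
tcp_rot: [179.9, 0.0, 104.4]
ft_force: [-3.9, 1.6, 9.5]
finger_gap: 30.0
grip_force: 4.7
```

Call:
{"op": "send_rows", "data": {"steps": [[[0, 0, -0.1], [0, 0, 0]], [[0, 0, -0.15], [0, 0, 0]], [[0, 0, -0.15], [0, 0, 0]], [[0, 0, -0.15], [0, 0, 0]]]}}

```text
time: 5.82
tool_pos: [566.8, -142.6, 124.5]
tcp_rot: [179.7, 0.1, 104.4]
ft_force: [-14.2, 7.1, 34.0]
finger_gap: 30.0
grip_force: 17.1
```

Call:
{"op": "send_rows", "data": {"steps": [[[0, 0, 0.7], [0, 0, 0]], [[0, 0, 1.6], [0, 0, 0]], [[0, 0, 1.6], [0, 0, 0]], [[-0.6, 2.28, 1.6], [0, 0, 0]], [[-0.6, 2.28, 1.6], [0, 0, 0]], [[-0.6, 2.28, 1.6], [0, 0, 0]], [[-0.6, 2.28, 1.6], [0, 0, 0]]]}}

```text
time: 6.7
tool_pos: [546.9, -74.6, 166.3]
tcp_rot: [-180.0, 0.0, 104.4]
ft_force: [-0.1, -0.0, -0.2]
finger_gap: 29.6
grip_force: 0.0
```

```bash
python3 - <<'E'
from h import *
s=snapshot("wrist");st=sense();print(toS(st["tool_pos"]),st["ft_force"],toS(np.array(s["pose"])[:3,3]))
np.savez('w2.npz',**{k:np.array(v) for k,v in s.items()})
u,v=wproj(s,toW(0,13,110));print(u,v)
for x,z in((0,124),(12,117),(-12,117),(12,103)): print(x,z,wproj(s,toW(x,13,z)))
for d in finder.trace("bolt_head","wrist"): print(d["confidence"],np.array(d["box"])*[512,384,512,384])
u,v=int(u),int(v);c=s["img"][max(v-45,0):v+45,u-60:u+60];print(u-60,max(v-45,0))
c=np.clip(c.astype(float)*2,0,255).astype(np.uint8)
cv2.imwrite('pics/w2.png',cv2.resize(cv2.cvtColor(c,4),None,fx=6,fy=6,interpolation=2))
i=s["img"]; t=snapshot("top");cv2.imwrite('pics/t2.png',cv2.resize(cv2.cvtColor(i,4),(768,576)))
E
```

```text
[-44.28980313  24.89242881 166.48820904] [0.2703363  0.0434968  0.59386418] [-44.89954958 100.51629664 309.18906354]
315.769551061187 228.63604889713878
0 124 (np.float64(319.5411703495158), np.float64(236.60706467491858))
12 117 (np.float64(333.60722010203165), np.float64(232.10421436169642))
-12 117 (np.float64(301.2253143837843), np.float64(232.83885778251562))
12 103 (np.float64(329.1985285953274), np.float64(224.67752856783238))
0.83 [294.6048 220.6848  39.9872  30.6816]
255 183
```

View pics/w2.png

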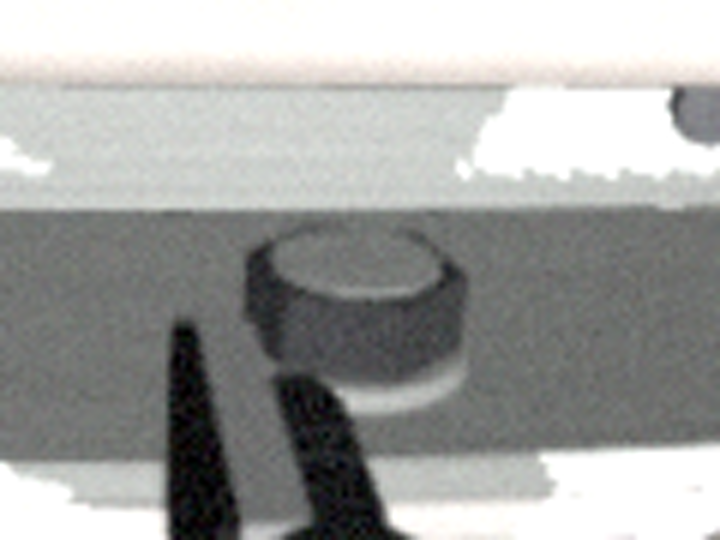

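View pics/t2.png

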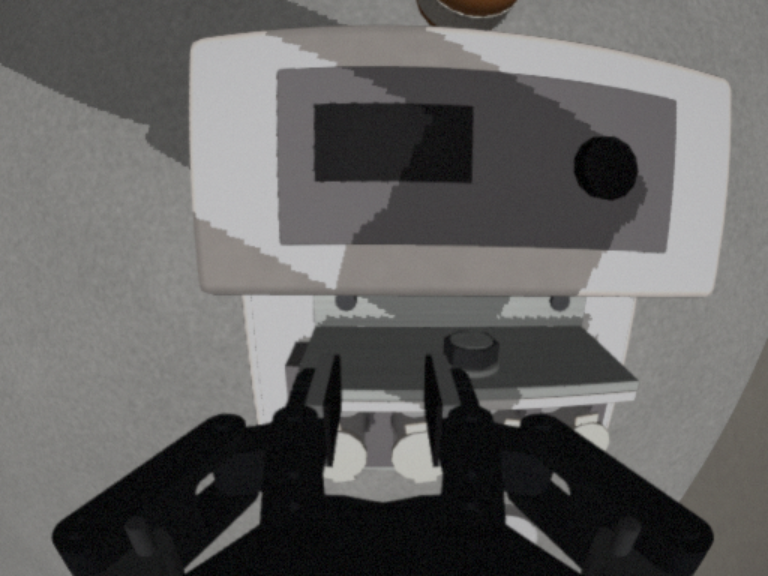

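Call:
{"op": "send_rows", "data": {"steps": [[[1.42, 0.37, 0], [0, 0, 0]], [[1.42, 0.37, 0], [0, 0, 0]], [[1.42, 0.37, 0], [0, 0, 0]], [[1.42, 0.37, 0], [0, 0, 0]], [[1.42, 0.37, 0], [0, 0, 0]]], "fingers": 0, "squeeze": 60}}

```text
time: 7.48
tool_pos: [589.1, -63.0, 167.2]
tcp_rot: [180.0, 0.0, 104.4]
ft_force: [-0.1, -0.7, -0.3]
finger_gap: 85.0
grip_force: 0.0
```

```bash
python3 - <<'E'
from h import *
s=snapshot("wrist");st=sense();print(toS(st["tool_pos"]),st["finger_gap"],toS(np.array(s["pose"])[:3,3]))
np.savez('w3.npz',**{k:np.array(v) for k,v in s.items()})
for d in finder.pinpoint("bolt_head","wrist"): 
    u,v=np.array(d["at"])*[512,384];o,r=wray(s,u,v);print(d["confidence"],u,v,toS(o+r*(110-o[2])/r[2]))
u,v=[int(t) for t in wproj(s,toW(0,13,110))];print(u-40,v-30)
c=s["img"][v-30:v+30,u-40:u+40]
c=np.clip(c.astype(float)*2,0,255).astype(np.uint8)
big=cv2.resize(cv2.cvtColor(c,4),None,fx=10,fy=10,interpolation=2)
for th,col in((0,(0,0,255)),(.2,(0,255,0)),(-.2,(255,0,0))):
    a=np.radians(90+60*np.arange(7))-th  # +rot about y: z->x
    p=[wproj(s,toW(13.86*np.cos(t),13,110+13.86*np.sin(t))) for t in a]
    p=np.array([((x-u+40+.5)*10,(y-v+30+.5)*10) for x,y in p]).astype(int)
    cv2.polylines(big,[p],False,col,1)
cv2.imwrite('pics/w3.png',big)
E
```

```text
[ -0.4310451   25.65183262 167.22837692] 85.26808346241825 [ -1.22652879 101.11739417 310.05087023]
0.67 253.696 233.0112 [ -2.10594238  10.2993662  110.        ]
216 199
```

View pics/w3.png

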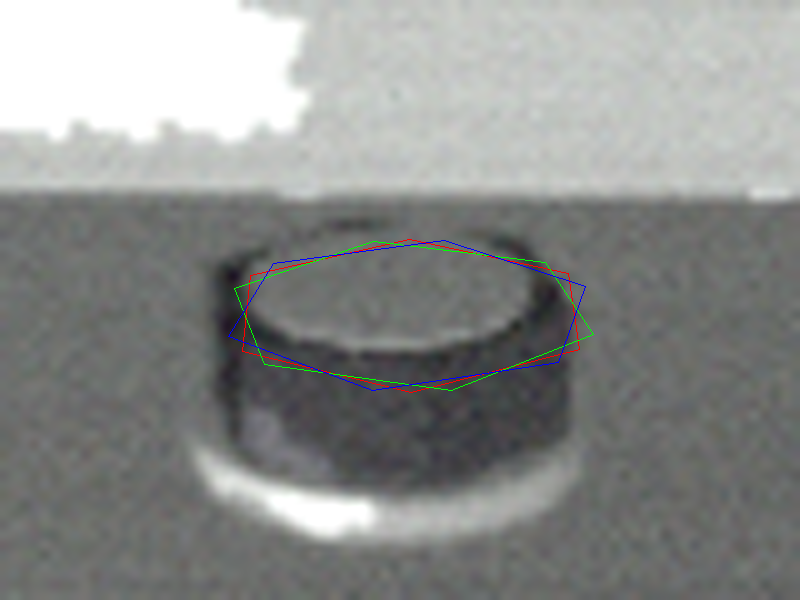

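```bash
python3 - <<'E'
from h import *
from scipy.optimize import differential_evolution
s=dict(np.load('w3.npz'));F=8
u0,v0=216,199
g=cv2.cvtColor(s["img"],cv2.COLOR_RGB2GRAY)[v0:v0+60,u0:u0+80].astype(np.float32)
big=cv2.GaussianBlur(cv2.resize(g,None,fx=F,fy=F,interpolation=cv2.INTER_CUBIC),(0,0),4)
br=np.median(g[25:35,2:15]);print("bracket",br,g[38:44,30:50].mean())
m=(big<br-7).astype(np.uint8)
n,lab,stt,_=cv2.connectedComponentsWithStats(m);k=1+np.argmax(stt[1:,4]);m=(lab==k).astype(np.uint8)
cs=cv2.findContours(m,0,2)[0];M=np.zeros_like(m);cv2.fillPoly(M,[cv2.convexHull(np.vstack(cs))],1)
def hull(q):
    dx,dy,dz,th=q;a=np.radians(90+60*np.arange(6))-th
    p=[wproj(s,toW(dx+R*np.cos(t),y+dy,110+dz+R*np.sin(t))) for t in a for y,R in((3,13.86),(12,13.86),(13,12.8))]
    return cv2.convexHull(((np.array(p)-[u0,v0]+.5)*F).astype(np.int32))
def cost(q):
    H=np.zeros_like(M);cv2.fillPoly(H,[hull(q)],1);return -(H&M).sum()/(H|M).sum()
for th in np.arange(-.3,.31,.1):
    r=differential_evolution(lambda q:cost([q[0],q[1],q[2],th]),[(-5,3),(-3,5),(-3,3)],maxiter=15,popsize=6,seed=1);print(round(th,2),r.x.round(1),round(r.fun,4))
r=differential_evolution(cost,[(-5,3),(-3,5),(-3,3),(-.35,.35)],maxiter=40,popsize=8,seed=1);print(r.x.round(2),r.fun)
o=cv2.cvtColor(np.clip(big*2,0,255).astype(np.uint8),8);cv2.polylines(o,[hull(r.x)],True,(0,0,255),1)
cv2.drawContours(o,cs,-1,(0,255,0),1);cv2.imwrite('pics/fit.png',o)
E
```

```text
bracket 55.0 35.166668
-0.3 [ 1.8 -3.   2.8] 249021208657336.53
-0.2 [ 3.  -2.9  2.7] 247341701176046.12
-0.1 [-4.9 -2.9  2.8] 249489356943784.25
0.0 [ 3.  -2.9  2.9] 247916783013822.94
0.1 [ 3.  -2.9  3. ] 247013806742317.4
0.2 [ 2.9 -3.   2.7] 246782486370513.62
0.3 [-3.9 -3.   2.9] 249945721362404.2
[ 2.76 -2.96  2.99 -0.26] 245106883785669.97<stdin>:16: RuntimeWarning: overflow encountered in scalar negative
```

View pics/fit.png

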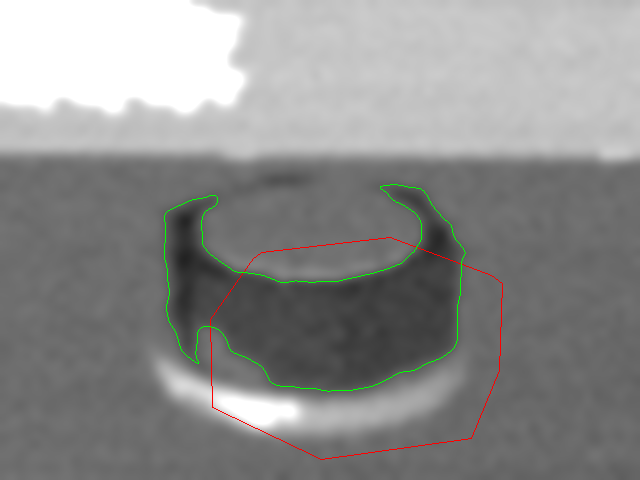

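```bash
python3 - <<'E'
from h import *
from scipy.optimize import differential_evolution
s=dict(np.load('w3.npz'));F=8
u0,v0=216,199
g=cv2.cvtColor(s["img"],cv2.COLOR_RGB2GRAY)[v0:v0+60,u0:u0+80].astype(np.float32)
big=cv2.GaussianBlur(cv2.resize(g,None,fx=F,fy=F,interpolation=cv2.INTER_CUBIC),(0,0),4)
m=(big<48).astype(np.uint8)
n,lab,stt,_=cv2.connectedComponentsWithStats(m);k=1+np.argmax(stt[1:,4]);m=(lab==k).astype(np.uint8)
M=np.zeros_like(m);cv2.fillPoly(M,[cv2.convexHull(np.vstack(cv2.findContours(m,0,2)[0]))],1)
def cost(q):
    dx,dy,dz,th=q;a=np.radians(90+60*np.arange(6))-th
    p=[wproj(s,toW(dx+R*np.cos(t),y+dy,110+dz+R*np.sin(t))) for t in a for y,R in((3,13.86),(12,13.86),(13,12.8))]
    H=np.zeros_like(M);cv2.fillPoly(H,[cv2.convexHull(((np.array(p)-[u0,v0]+.5)*F).astype(np.int32))],1)
    return -float((H&M).sum())/float((H|M).sum())
for th in np.arange(-.3,.31,.1):
    r=differential_evolution(lambda q:cost([q[0],q[1],q[2],th]),[(-5,3),(-3,6),(-3,3)],maxiter=15,popsize=6,seed=1);print(round(th,2),r.x.round(1),round(r.fun,4))
r=differential_evolution(cost,[(-5,3),(-3,6),(-3,3),(-.35,.35)],maxiter=40,popsize=8,seed=1);print(r.x.round(2),r.fun)
# caps check
for c in("wrist","side"):
    for d in finder.trace("cap_a",c) if snapshot(c) else []: print(c,round(d["confidence"],2),(np.array(d["box"])*[512,384,512,384]).round())
E
```

```text
-0.3 [-1.   3.3  3. ] -0.9149
-0.2 [-0.8  3.2  3. ] -0.9085
-0.1 [-1.1  2.7  1.2] -0.8977
0.0 [-1.1  2.7  1.2] -0.8976
0.1 [-1.   3.4  2.6] -0.913
0.2 [-1.5  3.1  2.4] -0.9264
0.3 [-1.5  3.4  3. ] -0.9351
[-1.4   2.07  0.16  0.27] -0.9216668792478271
wrist 0.85 [164. 285.  24.  33.]
wrist 0.83 [204. 279.  42.  43.]
wrist 0.64 [262. 283.  42.  38.]
side 0.6 [285. 227.  10.  15.]
side 0.58 [300. 220.  19.  12.]
side 0.55 [248. 243.  18.  15.]
side 0.45 [270. 238.   8.  10.]
```

Call:
{"op": "send_rows", "data": {"steps": [[[0.3, -0.2, 0], [-0.05, 0.19, 0]], [[0.3, -0.2, 0], [-0.05, 0.19, 0]], [[0.3, -0.2, -0.6], [-0.05, 0.19, 0]], [[0.15, -0.25, -1.2], [-0.05, 0.19, 0]], [[0.05, -0.3, -1.8], [-0.05, 0.19, 0]], [[-0.08, -0.3, -2.3], [-0.05, 0.19, 0]], [[-0.08, -0.3, -2.58], [-0.05, 0.19, 0]], [[-0.08, -0.3, -2.58], [-0.05, 0.19, 0]], [[-0.08, -0.3, -2.58], [-0.05, 0.19, 0]]]}}

```text
time: 8.9
tool_pos: [587.6, -71.7, 90.1]
tcp_rot: [-168.8, 0.1, 104.4]
ft_force: [-0.5, -0.3, 0.0]
finger_gap: 85.2
grip_force: 0.0
```

```bash
python3 - <<'E'
from h import *
from scipy.spatial.transform import Rotation as Ro
s=snapshot("wrist");st=sense();R=Ro.from_euler('xyz',st["tcp_rot"],degrees=True).as_matrix()
print(toS(st["tool_pos"]),"grasp",toS(st["tool_pos"]-19*R[:,2]),st["ft_force"],st["finger_gap"])
for d in finder.pinpoint("bolt_head","wrist"):
    u,v=np.array(d["at"])*[512,384];o,r=wray(s,u,v);print(d["confidence"],toS(o+r*(110-o[2])/r[2]))
c=s["img"][180:340,150:360];c=np.clip(c*1.8,0,255).astype(np.uint8)
cv2.imwrite('pics/w4.png',cv2.resize(cv2.cvtColor(c,4),None,fx=3.5,fy=3.5,interpolation=2))
E
```

```text
[-4.07244771 17.48083216 90.22953983] grasp [ -0.38937429  17.4988129  108.86913872] [-0.56288534 -0.04842632 -0.3026488 ] 85.60866300360856
0.85 [ -0.26407003  11.16738352 110.        ]
```

View pics/w4.png

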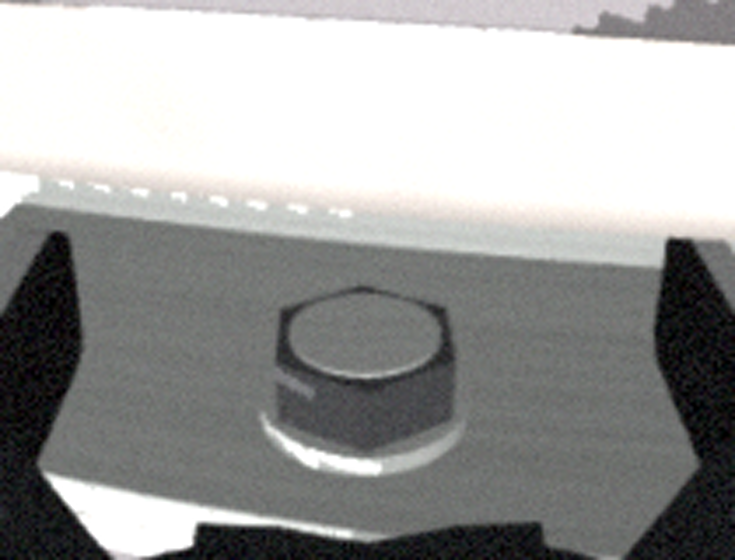

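Call:
{"op": "send_rows", "data": {"steps": [[[0, 0, 0], [0, 0, 0]], [[0, 0, 0], [0, 0, 0]], [[0, 0, 0], [0, 0, 0]], [[0, 0, 0], [0, 0, 0]], [[0, 0, 0], [0, 0, 0]], [[0, 0, 0], [0, 0, 0]], [[0, 0, 0], [0, 0, 0]], [[0, 0, 0], [0, 0, 0]]], "fingers": 1, "squeeze": 60}}

```text
time: 10.0
tool_pos: [587.0, -71.6, 89.6]
tcp_rot: [-168.7, 0.1, 104.4]
ft_force: [-2.6, 0.3, 5.2]
finger_gap: 22.5
grip_force: 59.0
```

```bash
python3 - <<'E'
from h import *
st=sense();print(toS(st["tool_pos"]),st["ft_force"],st["wrist_torque"],st["finger_gap"],st["grip_force"])
s=snapshot("side");c=np.clip(s["img"][190:300,210:340]*1.5,0,255).astype(np.uint8);cv2.imwrite('pics/s5.png',cv2.resize(cv2.cvtColor(c,4),None,fx=5,fy=5,interpolation=2))
E
```

```text
[-4.79778981 17.74459894 89.59519968] [-2.63150882  0.3233303   5.18907817] [ 0.03167945  0.43569961 -0.03245629] 22.472001720922172 59.006441636011004
```

View pics/s5.png

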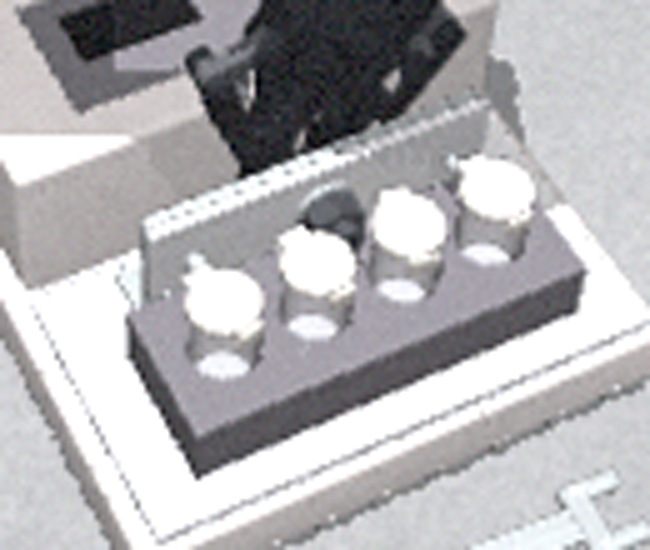

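Call:
{"op": "send_rows", "data": {"steps": [[[0, 0, 0], [0, 0, 0]], [[0, 0, 0], [0, 0, 0]], [[0, 0, 0], [0, 0, 0]], [[0, 0, 0], [0, 0, 0]], [[0, 0, 0], [0, 0, 0]], [[0, 0, 0], [0, 0, 0]]]}}

```text
time: 10.8
tool_pos: [587.0, -71.6, 89.6]
tcp_rot: [-168.7, 0.1, 104.4]
ft_force: [-3.8, 0.4, 4.9]
finger_gap: 22.6
grip_force: 59.0
```

```bash
python3 -c "
from bench import order;print(order.hand_in())"
```

```text
the job is handed in; nothing more can be done
None
```

I pressed the two open caps shut and handed the job in with the arm still holding the bolt head. The last side picture shows all four caps shut and the vials in their wells, and the grip held steady at 59 N; the hand-in returned no verdict.

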